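# Raise the slides in the staining bath with its cam lever and hold them up

## Robot

A 6-joint arm with a two-finger parallel gripper is mounted at the origin on a cart in front of the work surface, level with it; the furniture and walls round the work are solid. World frame = base frame: x ahead of the robot, y to its left, z up, the work surface at z = 0. Lengths are in m, angles in rad, forces in N, time in s.
With the tool pointing down it reaches from about 0.325 to 0.9 m from the base axis. Payload 3.5 kg.
Tool frame: the origin (TCP) lies at the very end of the fingers, on their centre line; the grasp point (between the pads) lies 19 mm behind it (bot.pinch_z is the distance from the TCP to the grasp point, in m); z points along the fingers, y is the line along which they close (so a half turn about z gives the same grasp; the last joint's range is limited). The gripper opens to 85 mm and grips with 20 to 120 N. Pads are 22 mm wide; open, the fingers measure 114 mm over their backs; the gripper's body (76 mm by 85 mm) begins 54 mm behind the grasp point. The pads swing forward as they close: fully open they stand 13 mm farther back than shut.
Start: joints at [1.071, 0.276, -0.026, 1.268, 0, 1.467], TCP at [0.242, 0.576, 0.231] pointing down, gripper open.
Joint ranges: [-3.12, 3.12], [-0.85, 1.88], [-1.08, 1.24], [-1.95, 2.15], [-1.57, 1.53], [-3.14, 3.14]. Speed limits (rad/s): [2.57, 2.57, 3.14, 3.14, 3.14, 3.14].

## Interface

Orientations are given as [roll, pitch, yaw] about the fixed x, y, z axes, in that order (R = Rz(yaw) Ry(pitch) Rx(roll)).
In Python, from cell import bot, vision gives the robot as it stands.
- The arm moves only by the tool drive_tool, never from a script. Its argument "commands" is a list of rows, each a list of 3 entries, a list of its own where there are three numbers: the shift along the tool's x, y, z in mm, then the turn about the tool's z in rad, then the finger opening in mm, from 0 to 85.4. A call has 1 to 20 rows; each row is the pose to reach, as a shift and turn from the pose commanded when the call began, along the tool's axes at that moment; what a row does not reach only later rows make up. A row lasts 1/10 s, in which the tool goes at most 50 mm and 8.59 degrees, less where a joint would pass 70% of its speed; a pose out of reach is approached as far as the arm can. A call with a gripper value outside its range is refused whole. The fingers move at their own pace and stop on an object; "squeeze" is the grip in N (left out, the last holds). Time passes only in rows, so rows that repeat a pose let the fingers close. It gives the time, the measured TCP pose, the force, the opening and the grip force at its end, in the units of the state.
- bot.sense(): the state, without advancing time (a new reading comes with each control period).
- vision.snapshot(name): name is "scene" or "top"; returns a dict with "frame" (420x560x3 uint8, red, green, blue), "K" (3x3 intrinsics, pixels), "R" (3x3) and "t" (3): a world point X has camera coordinates R X + t. Camera axes: x right, y down, z forward; pixel columns grow to the right and rows downward; lengths in m; the calibration is good to about 2 mm. A picture is of the moment at which its call begins. There is no depth.
- bot.sign_off(): hands the job in; it is judged then, once.
The state is a dict: "clock": time; "qpos": joint angles; "qvel": joint speeds; "tau": joint torques, N m; "ee_pos": TCP position; "tcp_rot": TCP orientation; "force": force on the tool from outside, world axes, zero at the start; "ft_torque": the same for the moment, N m; "gripper_width": finger opening in m; "grip_force": force on a finger pad.
Only numpy, scipy, OpenCV 4.12 (cv2) and the standard library are available. Lean on these libraries where they do the work, as an engineer would, in place of code of your own. Each camera call takes 0.05 s, during which the arm holds its last target. There are 200 camera calls.

## Task

Bring up the slides in the empty, drained staining bath so that a colleague can take them out: first lift the loose lid off the dish by its knob and set it down gently, flat on the bare worktop beside the bath. Then swing the cam lever up until the slide rack stands at the very top of its lift (the lever can go past that point, where the rack sinks again), and finish while still holding the lever's grip there, since it springs back when let go. Raise the rack by the lever only, do not touch the slides, and leave the other things on the bench where they are.

Things in the scene. Friction and masses are not known exactly. Their poses are not given: they have to be found in the camera images.
- stainer: staining bath, fixed: white base plate 120 (x) x 240 (y) x 8 mm, steel dish on its right, cam lift on its left. Origin on the worktop, 10 mm right (-y) of the plate's centre; x points away from the lever's grip, y to the left, z up. Guide rods with crossbar (x = 0, y = 56 mm) reach 126 mm high; but for these, the lever and the lid's knob all is below 90 mm, even with the rack raised
- dish_mouth (a point): centre of the open dish's mouth, level with its rim, 62 mm above the worktop, at y = -35 mm in the stainer's frame; the dish is 100 (x) x 130 mm (y) outside, walls 4 mm
- dish_lid: loose steel lid on the dish, about 0.16 kg: plate 106 (x) x 136 (y) x 4 mm, with a lip 4 mm deep below it that sits inside the rim with 2 mm play; it comes off straight up. Origin: centre of the lip's lower edge, z up: at height 0 when it lies flat on the worktop, 58 mm on the dish; the plate's top is 8 mm above the origin
- lid_knob (a point): centre of the black knob's head in the middle of the lid, 31 mm above the lid's origin; the head is a round disc 26 mm across that spans 9 mm above and below this point (its top edges are rounded), on a neck 15 mm across; the plate's top lies 23 mm below this point
- lever_angle (a joint): angle of the cam lever (rad) about a level shaft along the stainer's x. 0 = rest: it points left (+y), 10 degrees above level; grows as it swings up. At 1.40 it stands upright, the rack at its highest; it can go on to a stop at 1.95, leaning right, the rack 5 mm lower. A spring returns it when let go (0.08 Nm at rest, 0.23 Nm upright); moving it takes 1 to 4 N at the grip
- lift_shaft (a point): a point on the lever's axis: at x = 0, y = 85 mm in the stainer's frame, 38 mm above the worktop
- lever_handle (a point): middle of the lever's grip, 100 mm from the axis, 67 mm in front (-x) of lift_shaft, 55 mm above the worktop at rest, 138 mm at the top of the lift. The grip is a level black round bar along the stainer's x, 15 mm thick, free for 24 mm to either side of this point; a sleeve that turns freely on its own axis, so that fingers can keep their tilt as the lever turns
- lever: the lever: flat steel arm 100 mm long with the pear-shaped cam at its hub and the grip at its end. Origin on the axis; its y axis points along the lever to the grip, x along the shaft
- rack_lift (a joint): lift (m) of the slide rack, whose carriage rides on the cam: 0 down, 0.030 at the top. The cam does not lift for the first 0.14 rad of the lever; after that the lift is 36 mm x cos(lever_angle - 1.40) - 6 mm
- slide_rack: the steel rack with nine upright glass slides in the dish, carried by an aluminium arm through a notch in the dish's left wall. When down, all of it lies at least 2 mm below the lid; at the top of the lift the slides stand 19 mm out of the dish
- slide_box: bystander, leave it: green slide box 93 x 98 x 34 mm, closed
- wash_bottle: bystander, leave it: white wash bottle with a bent red spout, 68 x 101 x 194 mm
- forceps: bystander, leave it: steel forceps lying flat, 122 mm long, 9 mm high
- petri_a: bystander, leave it: round petri dish, 59 mm across, 15 mm high
- cup_a: bystander, leave it: specimen cup with a white screw lid, 47 mm across, 58 mm high
- dropper: bystander, leave it: small dropper bottle with a pointed black cap, 26 mm across, 74 mm high, behind the bath
- jar: bystander, leave it: glass staining jar, 54 mm across, 101 mm high

How it is judged:
On the way, in this order (a step that is already met when the one before it is completed fails the run):
1. the lid lies flat on the worktop, let go, and the rack is still down (height (world z) of dish_lid below 0.006 m and angle between dish_lid's own z axis and vertical below 0.06 rad and horizontal distance between dish_lid and dish_mouth above 0.1 m and contact force between dish_lid and the fingers below 0.05 N and linear speed of dish_lid below 0.03 m/s and value of joint rack_lift below 0.004 m), for 0.2 s.
2. the lever, held by the fingers, has the rack at the top of its lift (value of joint rack_lift above 0.029 m and contact force between the fingers and lever above 0.5 N and height (world z) of dish_lid below 0.006 m and angle between dish_lid's own z axis and vertical below 0.06 rad and horizontal distance between dish_lid and dish_mouth above 0.1 m), for 0.2 s.
At the end, for the whole second after the job is handed in: The lid lies flat on the worktop (origin under 6 mm, tilt under 0.06 rad), over 10 cm from the dish's centre, untouched. The fingers push on the lever or its grip with over 0.5 N, it is still, and it alone keeps the rack within 1 mm of its highest lift (rack_lift over 0.029) (all of step 2 and contact force between dish_lid and the fingers below 0.05 N and linear speed of dish_lid below 0.03 m/s and velocity of joint lever_angle between -0.1 and 0.1 rad/s and contact force between slide_rack and dish_lid below 0.1 N and contact force between slide_rack and the arm below 0.1 N and contact force between slide_rack and the fingers below 0.1 N); the arm keeps its last pose, push and grip.
It fails at once if the lid is dropped (falls freely faster than 0.6 m/s) (linear speed of dish_lid above 0.6 m/s and contact force between dish_lid and the fingers below 0.02 N).
It fails at once if the robot touches the slides or their rack (over 0.5 N) (contact force between slide_rack and the arm above 0.5 N or contact force between slide_rack and the fingers above 0.5 N).
It fails at once if a bystander is moved by more than 3 cm (distance of any of slide_box, wash_bottle, forceps, petri_a, cup_a, dropper, jar from where it was at the start of the episode above 0.03 m).
It also fails if it takes over 58 s, if anything falls off the work surface, if the arm or the gripper's body presses on something with over 40 N, if the wrist force passes 120 N, or if a joint passes its speed limit or range.

## Working session

There is one attempt and no reset: what is moved stays moved. The work goes in short steps, Python scripts to look and compute and a tool call to move; the robot and the scene stay as the last step left them, time stands still between calls to the robot, and variables do not carry over. Pictures are saved under pics/ and viewed, at most 10 in all, crops included, and the job is handed in when it is done.

Besides the shell and the picture viewer there is one more tool, called after ">>>" as name(argument=value, ...), one argument or row to a line, values as JSON. drive_tool: Moves the arm, as the interface text tells. Its arguments: {"type":"object","properties":{"commands":{"type":"array","items":{"type":"array"}},"squeeze":{"type":"number"}},"required":["commands"]}

```bash
mkdir -p pics; ls
python3 - <<'E'
from cell import bot, vision
import cv2
print(bot.sense(), bot.pinch_z)
for n in("scene","top"):
    s=vision.snapshot(n); cv2.imwrite(f"pics/{n}0.png",cv2.resize(s["frame"][:,:,::-1],(800,600),interpolation=cv2.INTER_CUBIC)); print(n,s["K"].tolist(),s["R"].tolist(),s["t"].tolist())
E
```

```text
pics
{'clock': 0.0, 'qpos': array([ 1.07060786e+00,  2.77113083e-01, -2.78695674e-02,  1.26800617e+00,
       -1.32469412e-05,  1.46741021e+00]), 'qvel': array([ 0.00035642,  0.00160011, -0.00127881,  0.00013193,  0.0001965 ,
        0.00100436]), 'tau': array([-4.06894114e-04, -4.45513129e+01,  2.95199811e+01,  1.65035221e-02,
       -9.64824176e-05,  6.40235513e-06]), 'ee_pos': array([0.24117625, 0.57575406, 0.2301774 ]), 'tcp_rot': array([-3.13941050e+00, -2.13092977e-04,  2.74479009e+00]), 'force': array([ 0.32918938,  0.24999214, -0.23065878]), 'ft_torque': array([ 0.00461967, -0.03903885, -0.03464526]), 'grip_force': 0.0, 'gripper_width': 0.08542803002524024} 0.0187
scene [[500.36402529208164, 0.0, 277.53719983129355], [0.0, 500.36402529208164, 208.03143278126902], [0.0, 0.0, 1.0]] [[0.5225539117565459, -0.8526060280068385, -0.0006085345792983794], [-0.6015433672744666, -0.3681740638842501, -0.7089382455271068], [0.6042209749719291, 0.37082451333394634, -0.7052702983357608]] [-0.4010817793426714, 0.34827006902345947, 0.9926555901878774]
top [[416.1470089391782, 0.0, 277.3061487201281], [0.0, 416.1470089391782, 212.53422274871022], [0.0, 0.0, 1.0]] [[-0.022081482369868573, -0.9997442622856245, 0.00488038557104739], [-0.9982243586772024, 0.021777261635502213, -0.05544258849609001], [0.05532212830176612, -0.006095974297172547, -0.9984499492801487]] [-0.11945420554889162, 0.6043786928306388, 1.1923522630992913]
```

View pics/top0.png

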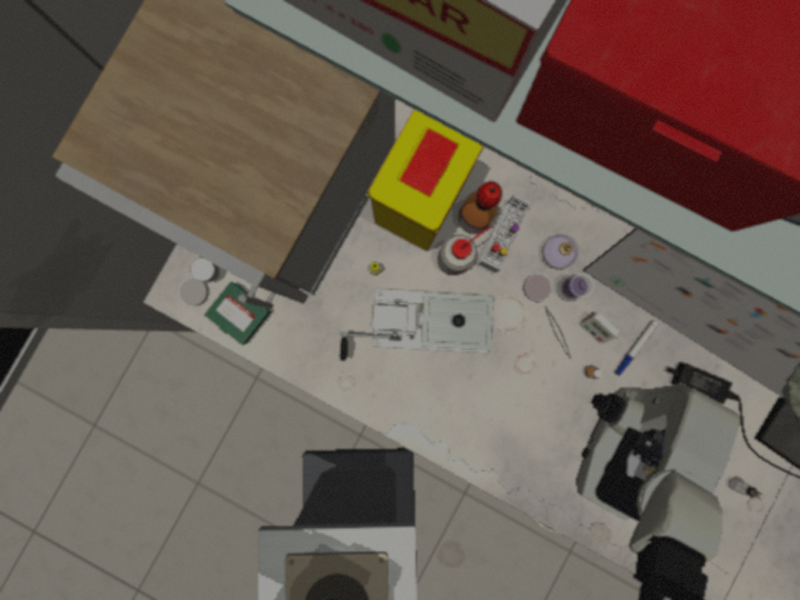

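View pics/scene0.png

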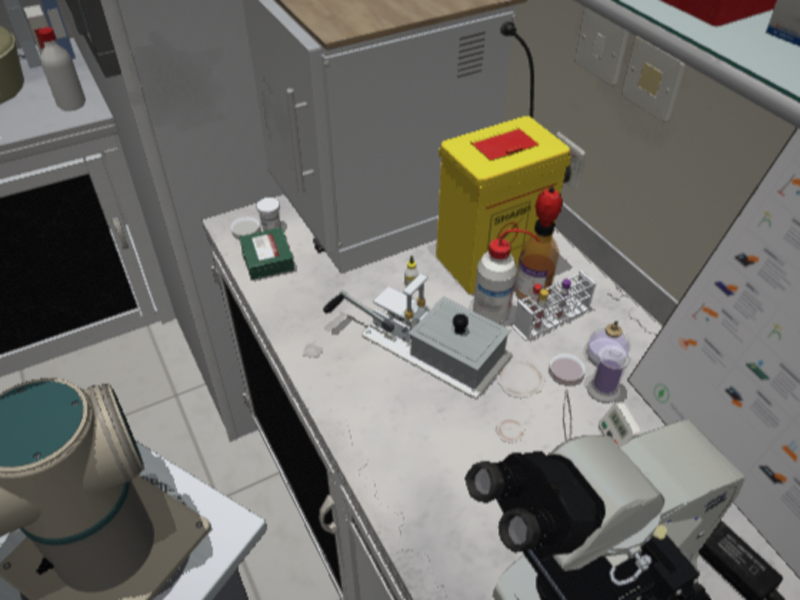

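The top view shows the knob at (459,320), the lever grip at (344,347) and the bath plate spanning about (373..494, 290..352). In the scene view the knob is at (461,323) and the grip at (334,301). I need enlarged crops for accurate points.

Run:
```python
import cv2
from cell import vision
import numpy as np
a=vision.snapshot("top")["frame"][190:260,230:360,::-1]; b=vision.snapshot("scene")["frame"][180:285,220:365,::-1]
a=cv2.resize(a,None,fx=5,fy=5,interpolation=cv2.INTER_CUBIC); b=cv2.resize(b,None,fx=5,fy=5,interpolation=cv2.INTER_CUBIC)
cv2.imwrite("pics/tc.png",a); cv2.imwrite("pics/sc.png",b)
```

```text
(no output)
```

View pics/tc.png

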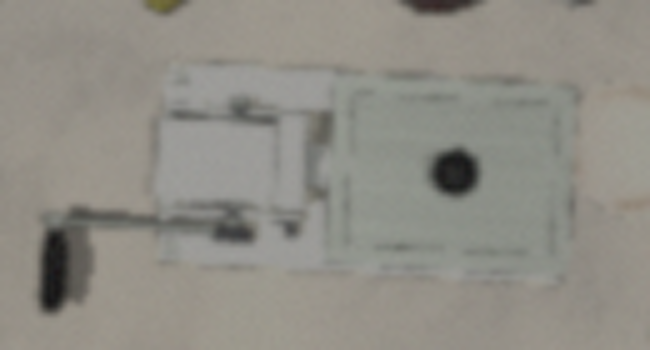

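View pics/sc.png

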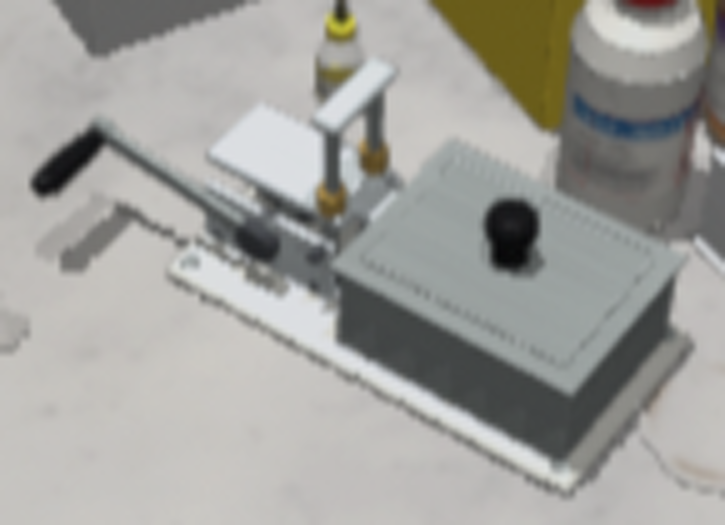

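The top crop shows the knob at (455,172), the grip centre at (53,270), and the lid corners at (578,90) and (565,283). In the scene crop the knob is at (512,228), the grip at (68,160), the lid corners at (335,262), (570,388), (685,257) and (452,143), and the plate corners at (175,268), (568,488) and (692,345).

```bash
cat > h.py <<'E'
import numpy as np
from cell import bot, vision
from scipy.optimize import least_squares
from scipy.spatial.transform import Rotation as Ro
def proj(s,X):
    c=np.atleast_2d(X)@s["R"].T+s["t"]; p=c@s["K"].T; return p[:,:2]/p[:,2:]
def W(p,X):
    c,s=np.cos(p[2]),np.sin(p[2]); X=np.atleast_2d(X); return np.c_[p[0]+c*X[:,0]-s*X[:,1],p[1]+s*X[:,0]+c*X[:,1],X[:,2]]
def ray(s,uv,z):
    d=s["R"].T@np.linalg.solve(s["K"],[*uv,1]); o=-s["R"].T@s["t"]; return o+d*(z-o[2])/d[2]
E
python3 - <<'E'
from h import *
T=vision.snapshot("top");S=vision.snapshot("scene")
L=lambda a,b:[a*.053,-.035+b*.068,.066]
P=lambda a,b:[a*.06,.01+b*.12,.008]
kn=[0,-.035,.089];gr=[-.067,.085+.1*np.cos(.1745),.055]
t=[(455,172,kn),(53,270,gr),(578,88,L(1,-1)),(565,283,L(-1,-1))]
s=[(512,228,kn),(68,160,gr),(335,265,L(-1,1)),(570,388,L(-1,-1)),(685,257,L(1,-1)),(452,143,L(1,1)),(172,268,P(-1,1)),(568,490,P(-1,-1)),(692,345,P(1,-1))]
ut=[((a+.5)/5-.5+230,(b+.5)/5-.5+190) for a,b,_ in t]; us=[((a+.5)/5-.5+220,(b+.5)/5-.5+180) for a,b,_ in s]
f=lambda p:np.r_[(proj(T,W(p,[c for *_,c in t]))-ut).ravel(),(proj(S,W(p,[c for *_,c in s]))-us).ravel()]
r=least_squares(f,[.5,-.1,0],loss="soft_l1"); p=r.x
print(p); print(f(p).reshape(-1,2).round(1).tolist())
np.save("p.npy",p)
for n,X in dict(knob=kn,grip=gr,griptop=[-.067,.085,.138],shaft=[0,.085,.038]).items(): print(n,W(p,X).round(4))
print("ray knob T",ray(T,ut[0],.089),"S",ray(S,us[0],.089)); print("ray grip",ray(T,ut[1],.055),ray(S,us[1],.055))
# bystanders top-image (800 scale)
for n,u,v,z in [("petri",537,289,.015),("forc1",547,308,.005),("forc2",570,357,.005),("slidebox",238,313,.034),("vial",593,372,.03),("scope",585,455,.0),("bottle",459,255,.1),("edge1",150,300,0),("edge2",500,495,0),("binoc",605,403,.2),("frontleftcab",300,298,0)]:
    print(n,ray(T,(u*.7,v*.7),z).round(3))
E
```

```text
[ 0.56404382 -0.21480945 -0.08999768]
[[0.0, 1.0], [-0.2, 0.3], [-0.0, 0.8], [0.3, -0.3], [0.1, -0.3], [0.3, 0.3], [-1.2, -0.5], [0.3, 1.4], [1.0, -0.1], [0.3, -1.2], [-1.4, -0.9], [-0.3, 0.1], [0.9, -2.2]]
knob [[ 0.5609 -0.2497  0.089 ]]
grip [[ 0.5138 -0.026   0.055 ]]
griptop [[ 0.505  -0.1241  0.138 ]]
shaft [[ 0.5717 -0.1302  0.038 ]]
ray knob T [ 0.5637019  -0.24973542  0.089     ] S [ 0.55992525 -0.24982972  0.089     ]
ray grip [ 0.51461604 -0.02658238  0.055     ] [ 0.51438324 -0.02471528  0.055     ]
petri [ 0.625 -0.421  0.015]
forc1 [ 0.586 -0.443  0.005]
forc2 [ 0.485 -0.486  0.005]
slidebox [0.589 0.184 0.034]
vial [ 0.455 -0.524  0.03 ]
scope [ 0.285 -0.511  0.   ]
bottle [ 0.687 -0.254  0.1  ]
edge1 [0.621 0.374 0.   ]
edge2 [ 0.209 -0.335  0.   ]
binoc [ 0.413 -0.486  0.2  ]
frontleftcab [0.618 0.065 0.   ]
```

```bash
cat >> h.py <<'E'
def shift(x,y,z,cur=None,rot=None):
    s=bot.sense(); R=Ro.from_euler("xyz",s["tcp_rot"]).as_matrix()
    return (R.T@(np.array([x,y,z])-s["ee_pos"])*1000).round(1)
def st():
    s=bot.sense(); print(s["clock"],s["ee_pos"].round(4),s["tcp_rot"].round(4),s["force"].round(2),s["gripper_width"],s["grip_force"])
E
python3 -c "
from h import *
print(shift(.562,-.25,.2)); st()"
```

```text
[-614.9 -638.1   31.4]
0.3 [0.2414 0.5762 0.2309] [-3.1408 -0.      2.7448] [-0.22 -0.15  0.77] 0.08515633991227747 0.0
```

>>> drive_tool(
  commands=[
    [[-20,-20,0],0,85],
    [[-50,-52,2],-0.03,85],
    [[-85,-88,4],-0.06,85],
    [[-120,-124,6],-0.09,85],
    [[-155,-160,8],-0.12,85],
    [[-190,-197,10],-0.15,85],
    [[-225,-233,12],-0.18,85],
    [[-260,-270,14],-0.2,85],
    [[-295,-306,16],-0.22,85],
    [[-330,-342,18],-0.24,85],
    [[-365,-379,20],-0.26,85],
    [[-400,-415,22],-0.28,85],
    [[-435,-451,24],-0.3,85],
    [[-470,-488,26],-0.31,85],
    [[-505,-524,28],-0.31,85],
    [[-540,-560,30],-0.31,85],
    [[-570,-592,31],-0.31,85],
    [[-595,-617,31],-0.31,85],
    [[-609,-632,31],-0.31,85],
    [[-615,-638,31],-0.31,85],
  ],
)

```text
clock: 2.3
ee_pos: [0.5628, -0.252, 0.2]
tcp_rot: [-3.141, 0.0, 3.053]
force: [-0.8, 0.3, 0.4]
gripper_width: 0.0848
grip_force: 0.0
```

>>> drive_tool(
  commands=[
    [[0,0,0],0,60],
    [[0,0,0],0,60],
    [[0,0,0],0,60],
  ],
)

```text
clock: 2.6
ee_pos: [0.5617, -0.2482, 0.2004]
tcp_rot: [3.141, -0.001, 3.056]
force: [-0.6, 0.4, -0.4]
gripper_width: 0.0601
grip_force: 0.0
```

```bash
python3 -c "
from h import *
import cv2
st(); print(shift(.562,-.25,.1),bot.sense()['qpos'])
S=vision.snapshot('scene')
a=cv2.resize(S['frame'][80:290,200:420,::-1],None,fx=2.7,fy=2.7,interpolation=cv2.INTER_CUBIC);cv2.imwrite('pics/s1.png',a)"
```

```text
2.6 [ 0.5617 -0.2482  0.2004] [ 3.1411e+00 -5.0000e-04  3.0561e+00] [-0.61  0.39 -0.35] 0.06006571486124646 0.0
[ -0.5  -1.8 100.4] [-5.21438015e-01  2.74816947e-01 -9.46521627e-02  1.20200440e+00
  2.29206555e-04 -4.35951285e-01]
```

View pics/s1.png

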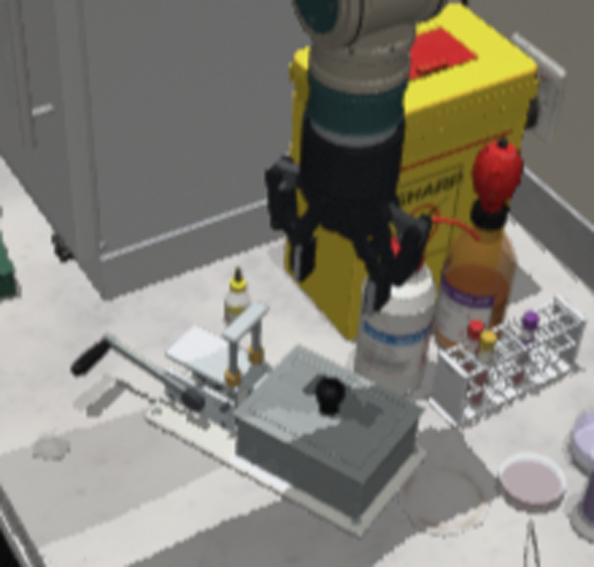

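The gripper is centred above the knob at (330,393), with clearance to the wash bottle and rods, so I descend and grip.

>>> drive_tool(
  commands=[
    [[0,-1,20],0,60],
    [[0,-2,45],0,60],
    [[0,-2,70],0,60],
    [[0,-2,90],0,60],
    [[0,-2,105],0,60],
    [[0,-2,115],0,60],
    [[0,-2,122],0,60],
    [[0,-2,127],0,60],
    [[0,-2,127],0,60],
    [[0,-2,127],0,60],
  ],
)

```text
clock: 3.65
ee_pos: [0.5625, -0.252, 0.0739]
tcp_rot: [-3.141, 0.001, 3.055]
force: [0.4, 0.3, 0.5]
gripper_width: 0.0598
grip_force: 0.0
```

>>> drive_tool(
  commands=[
    [[0,0,0],0,40],
    [[0,0,0],0,34],
    [[0,0,0],0,30],
    [[0,0,0],0,26],
    [[0,0,0],0,22],
    [[0,0,0],0,20],
    [[0,0,0],0,20],
    [[0,0,0],0,20],
  ],
  squeeze=45,
)

```text
clock: 4.45
ee_pos: [0.5625, -0.2511, 0.074]
tcp_rot: [3.14, 0.001, 3.055]
force: [0.4, 3.9, 5.5]
gripper_width: 0.0244
grip_force: 44.0
```

Opening reads 24.4 mm on a 26 mm head, with an upward force, so the pads are probably on the rounded top edge. I'll regrip a few mm lower.

>>> drive_tool(
  commands=[
    [[0,0,0],0,36],
    [[0,0,0],0,36],
    [[0,0,2],0,36],
    [[0,0,4],0,36],
    [[0,0,5],0,36],
    [[0,0,5],0,30],
    [[0,0,5],0,26],
    [[0,0,5],0,22],
    [[0,0,5],0,20],
    [[0,0,5],0,20],
    [[0,0,5],0,20],
  ],
  squeeze=45,
)

```text
clock: 5.55
ee_pos: [0.5619, -0.2514, 0.0683]
tcp_rot: [3.141, -0.0, 3.055]
force: [0.3, 2.0, 0.3]
gripper_width: 0.0246
grip_force: 44.2
```

>>> drive_tool(
  commands=[
    [[0,0,-3],0,20],
    [[0,0,-6],0,20],
    [[0,0,-10],0,20],
    [[0,0,-16],0,20],
    [[0,0,-24],0,20],
    [[0,0,-32],0,20],
    [[0,0,-40],0,20],
    [[0,0,-48],0,20],
    [[0,0,-56],0,20],
    [[0,0,-60],0,20],
    [[0,0,-60],0,20],
  ],
)

```text
clock: 6.65
ee_pos: [0.5626, -0.252, 0.1293]
tcp_rot: [-3.141, 0.002, 3.055]
force: [-0.4, 0.8, -2.1]
gripper_width: 0.0247
grip_force: 44.2
```

```bash
python3 -c "
from h import *
import cv2
st(); print(shift(.41,-.27,.13))
S=vision.snapshot('scene')
a=cv2.resize(S['frame'][80:290,200:420,::-1],None,fx=2.7,fy=2.7,interpolation=cv2.INTER_CUBIC);cv2.imwrite('pics/s2.png',a)"
```

```text
6.65 [ 0.5626 -0.252   0.1293] [-3.1408e+00  1.6000e-03  3.0548e+00] [-0.41  0.76 -2.08] 0.02466082314964349 44.22073245048523
[150.5 -31.1  -0.9]
```

View pics/s2.png

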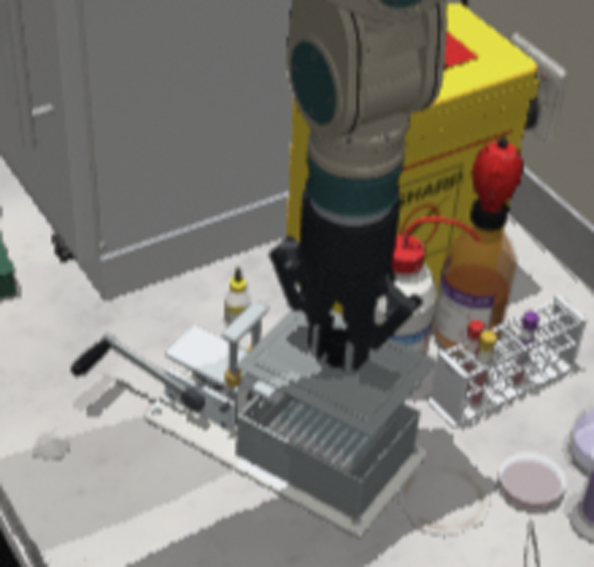

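The lid hangs level, about 60 mm clear of the dish, with the open dish at (330,450). I carry it toward the robot and lower it.

>>> drive_tool(
  commands=[
    [[4,-1,0],0,20],
    [[14,-3,0],0,20],
    [[30,-6,0],0,20],
    [[50,-10,0],0,20],
    [[70,-14,0],0,20],
    [[90,-18,0],0,20],
    [[110,-22,0],0,20],
    [[130,-26,0],0,20],
    [[143,-29,0],0,20],
    [[150,-31,0],0,20],
    [[150,-31,0],0,20],
    [[150,-31,10],0,20],
    [[150,-31,25],0,20],
    [[150,-31,45],0,20],
    [[150,-31,65],0,20],
    [[150,-31,85],0,20],
    [[150,-31,100],0,20],
    [[150,-31,107],0,20],
    [[150,-31,111],0,20],
    [[150,-31,112],0,20],
  ],
)

```text
clock: 8.7
ee_pos: [0.4103, -0.2696, 0.0161]
tcp_rot: [3.142, 0.0, 3.055]
force: [0.0, 1.2, -2.4]
gripper_width: 0.0246
grip_force: 44.3
```

```bash
python3 -c "
from h import *
st()"
```

```text
8.7 [ 0.4103 -0.2696  0.0161] [3.1415e+00 1.0000e-04 3.0551e+00] [ 0.    1.18 -2.44] 0.024577079078077338 44.28919315338135
```

Descend the last ~6 mm slowly until the force shows contact.

>>> drive_tool(
  commands=[
    [[0,0,1],0,20],
    [[0,0,2],0,20],
    [[0,0,3],0,20],
    [[0,0,4],0,20],
    [[0,0,4.5],0,20],
    [[0,0,5],0,20],
    [[0,0,5],0,20],
  ],
)

```text
clock: 9.4
ee_pos: [0.4098, -0.2695, 0.0113]
tcp_rot: [3.142, -0.0, 3.055]
force: [0.6, -0.6, -2.3]
gripper_width: 0.0246
grip_force: 44.3
```

>>> drive_tool(
  commands=[
    [[0,0,0.5],0,20],
    [[0,0,1],0,20],
    [[0,0,1.3],0,20],
    [[0,0,1.6],0,20],
    [[0,0,1.6],0,20],
  ],
)

```text
clock: 9.9
ee_pos: [0.41, -0.2696, 0.0102]
tcp_rot: [-3.142, 0.0, 3.055]
force: [-1.9, 0.7, 3.8]
gripper_width: 0.025
grip_force: 44.8
```

Contact. Release and rise.

>>> drive_tool(
  commands=[
    [[0,0,0],0,28],
    [[0,0,0],0,32],
    [[0,0,0],0,40],
    [[0,0,0],0,50],
    [[0,0,0],0,55],
    [[0,0,0],0,60],
    [[0,0,-5],0,60],
    [[0,0,-20],0,60],
    [[0,0,-50],0,60],
    [[0,0,-90],0,60],
    [[0,0,-130],0,60],
    [[0,0,-150],0,60],
    [[0,0,-150],0,60],
  ],
)

```text
clock: 11.2
ee_pos: [0.4123, -0.2716, 0.164]
tcp_rot: [-3.137, 0.007, 3.055]
force: [-0.1, -0.3, -0.1]
gripper_width: 0.0598
grip_force: 0.0
```

```bash
python3 -c "
from h import *
import cv2
st(); print(shift(.5138,-.026,.16))
S=vision.snapshot('scene')
a=cv2.resize(S['frame'][130:340,200:420,::-1],None,fx=2.7,fy=2.7,interpolation=cv2.INTER_CUBIC);cv2.imwrite('pics/s3.png',a)"
```

```text
11.2 [ 0.4123 -0.2716  0.164 ] [-3.1366  0.0069  3.0548] [-0.11 -0.25 -0.08] 0.05983613130631542 0.0
[-79.8 253.5   3.3]
```

View pics/s3.png

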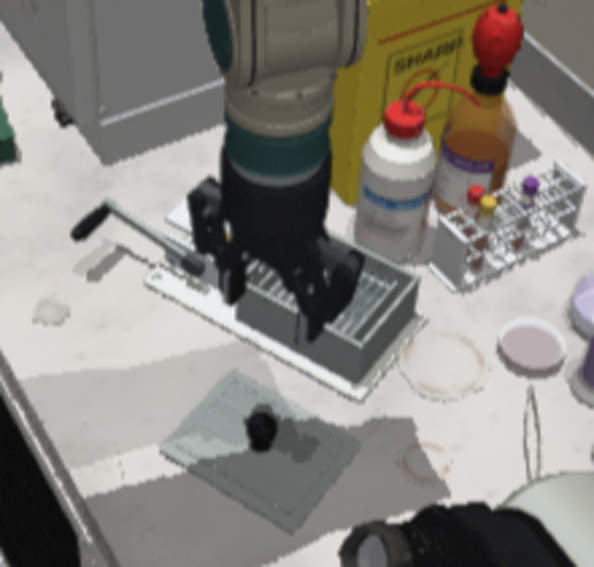

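The lid lies flat at (260,450) and the lever is untouched, with its grip at (90,222). I move above the grip.

>>> drive_tool(
  commands=[
    [[-3,10,0],0,60],
    [[-13,40,0],0,60],
    [[-25,80,0],0,60],
    [[-38,120,0],0,60],
    [[-51,160,0],0,55],
    [[-63,200,0],0,50],
    [[-73,232,0],0,50],
    [[-79,249,0],0,50],
    [[-80,252,0],0,50],
    [[-80,252,0],0,50],
    [[-80,252,0],0,50],
  ],
)

```text
clock: 12.35
ee_pos: [0.5104, -0.0257, 0.1587]
tcp_rot: [-3.141, -0.002, 3.054]
force: [-0.4, -0.0, 0.1]
gripper_width: 0.0504
grip_force: 0.0
```

```bash
python3 -c "
from h import *
import cv2
st(); print(shift(.5142,-.0258,.035))
S=vision.snapshot('scene')
a=cv2.resize(S['frame'][130:340,160:380,::-1],None,fx=2.7,fy=2.7,interpolation=cv2.INTER_CUBIC);cv2.imwrite('pics/s4.png',a)"
```

```text
12.35 [ 0.5104 -0.0257  0.1587] [-3.1414e+00 -2.2000e-03  3.0542e+00] [-0.38 -0.01  0.1 ] 0.05037531908327956 0.0
[ -4.1   0.3 123.7]
```

View pics/s4.png

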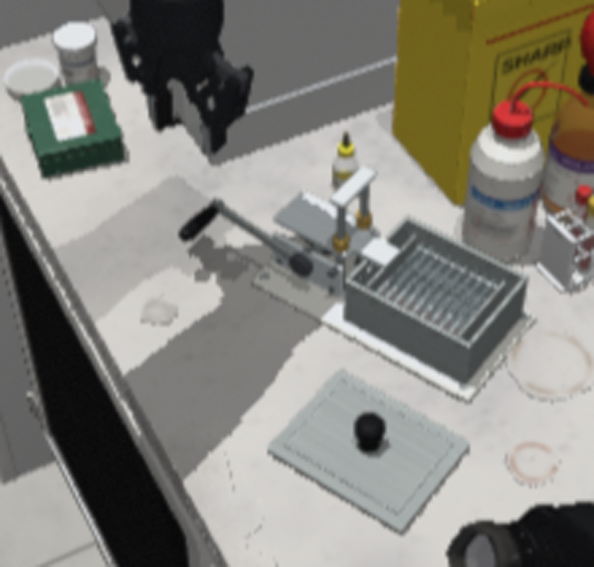

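The lid lies flat at (370,450), and the gripper stands above the lever grip at (200,222). Descend and close.

>>> drive_tool(
  commands=[
    [[-1,0,10],0,50],
    [[-2,0,30],0,50],
    [[-2,0,55],0,50],
    [[-2,0,80],0,50],
    [[-2,0,100],0,50],
    [[-2,0,112],0,50],
    [[-2,0,120],0,50],
    [[-2,0,124],0,50],
    [[-2,0,125],0,50],
    [[-2,0,125],0,40],
    [[-2,0,125],0,30],
    [[-2,0,125],0,22],
    [[-2,0,125],0,18],
    [[-2,0,125],0,14],
    [[-2,0,125],0,10],
    [[-2,0,125],0,10],
    [[-2,0,125],0,10],
  ],
  squeeze=30,
)

```text
clock: 14.1
ee_pos: [0.5138, -0.0261, 0.035]
tcp_rot: [-3.141, 0.001, 3.055]
force: [-1.0, -2.3, 1.8]
gripper_width: 0.0138
grip_force: 29.2
```

Run:
```python
from h import *
st(); s=bot.sense()
for a in np.arange(0,1.41,.0875*1.0001):
    th=.1745+a; c0=.1*np.cos(.1745); z0=.1*np.sin(.1745)
    d=.1*np.cos(th)-c0; print(round(a,3), "toolshift x0 y",round(d*1000,1),"z",round(-(.1*np.sin(th)-z0)*1000,1))
a=np.pi/2-.1745;print(a)
```

```text
14.1 [ 0.5138 -0.0261  0.035 ] [-3.1406e+00  7.0000e-04  3.0545e+00] [-0.97 -2.27  1.83] 0.013771746979941327 29.223170578479767
0.0 toolshift x0 y 0.0 z -0.0
0.088 toolshift x0 y -1.9 z -8.5
0.175 toolshift x0 y -4.5 z -16.9
0.263 toolshift x0 y -7.9 z -25.0
0.35 toolshift x0 y -11.9 z -32.7
0.438 toolshift x0 y -16.6 z -40.1
0.525 toolshift x0 y -22.0 z -47.0
0.613 toolshift x0 y -27.9 z -53.5
0.7 toolshift x0 y -34.3 z -59.4
0.788 toolshift x0 y -41.3 z -64.7
0.875 toolshift x0 y -48.7 z -69.4
0.963 toolshift x0 y -56.5 z -73.4
1.05 toolshift x0 y -64.5 z -76.7
1.138 toolshift x0 y -72.9 z -79.3
1.225 toolshift x0 y -81.4 z -81.2
1.313 toolshift x0 y -90.1 z -82.3
1.4 toolshift x0 y -98.9 z -82.6
1.3962963267948965
```

The grip is held. I follow the arc of the lever.

>>> drive_tool(
  commands=[
    [[0,-2,-8],0,10],
    [[0,-4,-17],0,10],
    [[0,-8,-25],0,10],
    [[0,-12,-33],0,10],
    [[0,-17,-40],0,10],
    [[0,-22,-47],0,10],
    [[0,-28,-53],0,10],
    [[0,-34,-59],0,10],
    [[0,-41,-65],0,10],
    [[0,-49,-69],0,10],
  ],
)

```text
clock: 15.1
ee_pos: [0.5096, -0.0741, 0.1044]
tcp_rot: [3.139, 0.001, 3.055]
force: [4.5, 3.8, -1.1]
gripper_width: 0.0139
grip_force: 29.9
```

>>> drive_tool(
  commands=[
    [[0,-8,-4],0,10],
    [[0,-16,-7],0,10],
    [[0,-24,-10],0,10],
    [[0,-33,-12],0,10],
    [[0,-41,-13],0,10],
    [[0,-47,-13.5],0,10],
    [[0,-50,-13.5],0,10],
    [[0,-50,-13.5],0,10],
    [[0,-50,-13.5],0,10],
    [[0,-50,-13.5],0,10],
  ],
)

```text
clock: 16.1
ee_pos: [0.5055, -0.1242, 0.118]
tcp_rot: [3.141, 0.001, 3.055]
force: [5.2, 2.7, 2.6]
gripper_width: 0.0144
grip_force: 30.2
```

```bash
python3 -c "
from h import *
import cv2
st(); p=np.load('p.npy'); print(W(p,[-.067,.085,.138]), bot.sense()['qvel'].round(4))
S=vision.snapshot('scene')
a=cv2.resize(S['frame'][120:330,180:400,::-1],None,fx=2.7,fy=2.7,interpolation=cv2.INTER_CUBIC);cv2.imwrite('pics/s5.png',a)"
```

```text
16.1 [ 0.5055 -0.1242  0.118 ] [3.1413e+00 1.5000e-03 3.0550e+00] [5.2  2.68 2.63] 0.014373699539330584 30.18365442752838
[[ 0.50495445 -0.12413174  0.138     ]] [ 0.002   0.001  -0.0021 -0.0003 -0.0055 -0.0015]
```

View pics/s5.png

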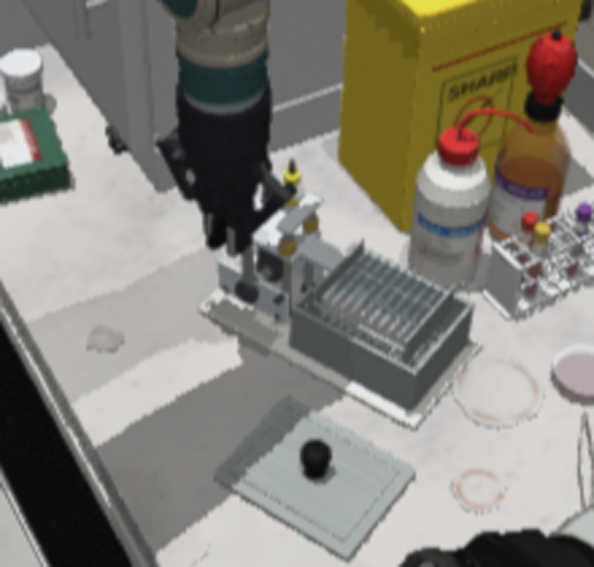

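The rack is raised with the slides out at (370,285). The lever is upright in the fingers at (235,250), and the lid is flat at (315,485). Settle briefly, then hand in.

>>> drive_tool(
  commands=[
    [[0,0,0],0,10],
    [[0,0,0],0,10],
    [[0,0,0],0,10],
    [[0,0,0],0,10],
    [[0,0,0],0,10],
  ],
)

```text
clock: 16.65
ee_pos: [0.5054, -0.1243, 0.1179]
tcp_rot: [-3.142, 0.001, 3.055]
force: [3.5, 2.8, 5.6]
gripper_width: 0.0144
grip_force: 30.5
```

```bash
python3 -c "
from h import *
st(); print(bot.sign_off())"
```

```text
16.65 [ 0.5054 -0.1243  0.1179] [-3.1416e+00  1.2000e-03  3.0550e+00] [3.53 2.78 5.58] 0.014367661412003647 30.489967167377472
the job is handed in; nothing more can be done
None
```

I handed the job in at 16.65 s on the robot's clock: the lid lies flat on the worktop in front of the bath, and the gripper holds the lever upright with the rack raised, matching the computed top of its lift to within about 1 mm; no verdict came back.

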